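Set out the row of gift tins in reverse order

TASK

Move the four metal gift tins from the wire cooling rack to the wooden display ledge in reverse order, so that the row reads right from the shop side: the tin at the left end of the rack goes into the bay at the right end of the ledge, the next one into the bay beside it, and so on. Stand one tin upright in the middle of each bay, setting it down rather than dropping it, and do not tip any tin over.

Things in the scene. Friction and masses are not known exactly. Their poses are not given: they have to be found in the camera images.
- wire_rack: Black wire cooling rack, fixed, 292 mm (its x) by 422 mm (its y, the direction of the row), wire top 26 mm above the counter. Origin on the counter under its centre; +y is the left end seen from the robot (rack yaw within 0.15 rad), whichever side of the counter it stands on. The row of tins stands along y at x = -30 mm, at y = +126, +42, -42 and -126 mm. A pair of tongs and one price stand (58 mm tall, above the wires) lie on it at x = +65 mm and beyond.
- ledge: Low wooden display ledge, fixed, 100 mm (its x) by 342 mm (its y). Origin on the counter under its centre; +y is the left end seen from the robot (yaw within 0.15 rad). Five low dividers 6 mm thick make four bays in a row, each 78 mm wide along y, open to front and back; bay centres at x = 0, y = +126, +42, -42 and -126 mm. Bay floor 10 mm, divider tops 18 mm above the counter.
- tin_wide_round_center (a point): Loose gift tin of plain yellow metal with a closed pale grey lid (not to be opened), wide round: 58 mm in diameter, 54 mm tall, 0.08 to 0.17 kg. The point is its centre, half-way up; z up, x roughly along the rack's x at the start (within 0.2 rad). It stands on its own brown card board on the rack, its underside 29 mm above the counter.
- tin_square_center (a point): Loose gift tin of plain yellow metal with a closed pale grey lid (not to be opened), square: 50 x 50 mm, 50 mm tall, 0.08 to 0.17 kg. The point is its centre, half-way up; z up, x roughly along the rack's x at the start (within 0.2 rad). It stands on its own brown card board on the rack, its underside 29 mm above the counter.
- tin_slim_round_center (a point): Loose gift tin of plain yellow metal with a closed pale grey lid (not to be opened), slim round: 40 mm in diameter, 66 mm tall, 0.08 to 0.17 kg. The point is its centre, half-way up; z up, x roughly along the rack's x at the start (within 0.2 rad). It stands on its own brown card board on the rack, its underside 29 mm above the counter.
- tin_oblong_center (a point): Loose gift tin of plain yellow metal with a closed pale grey lid (not to be opened), oblong: rectangular, 34 mm along its x by 60 mm along its y, 54 mm tall, 0.08 to 0.17 kg. The point is its centre, half-way up; z up, x roughly along the rack's x at the start (within 0.2 rad). It stands on its own brown card board on the rack, its underside 29 mm above the counter.
- board_wide_round: Thin round brown card board, 74 mm in diameter, 3 mm thick, fixed on the rack: the place where the wide round tin stands at the start. It stays put, so it still shows that tin's old place in the row. Origin at the centre of its underside.
- board_square: Thin round brown card board, 74 mm in diameter, 3 mm thick, fixed on the rack: the place where the square tin stands at the start. It stays put, so it still shows that tin's old place in the row. Origin at the centre of its underside.
- board_slim_round: Thin round brown card board, 74 mm in diameter, 3 mm thick, fixed on the rack: the place where the slim round tin stands at the start. It stays put, so it still shows that tin's old place in the row. Origin at the centre of its underside.
- board_oblong: Thin round brown card board, 74 mm in diameter, 3 mm thick, fixed on the rack: the place where the oblong tin stands at the start. It stays put, so it still shows that tin's old place in the row. Origin at the centre of its underside.
Not all that is in view belongs to the job. Leave any green look-alike of the part that bears tin_oblong_center alone.

How it is judged:
By the outcome, as a careful person would: the job done as asked, in the order asked, and still so for the second after the job is handed in, with the robot touching nothing.
It also fails if it takes over 96 s, if anything falls off the work surface, if the arm or the gripper's body presses on something with over 40 N, if the wrist force passes 120 N, or if a joint passes its speed limit or range.

ROBOT

A 7-joint arm with a two-finger parallel gripper is mounted at the origin on a cart in front of the work surface, level with it; the furniture and walls round the work are solid. World frame = base frame: x ahead of the robot, y to its left, z up, the work surface at z = 0. Lengths are in m, angles in rad, forces in N, time in s.
With the tool pointing down it reaches from about 0.425 to 0.925 m from the base axis. Payload 6.8 kg.
Tool frame: the origin (TCP) lies at the very end of the fingers, on their centre line; the grasp point (between the pads) lies 19 mm behind it; z points along the fingers, y is the line along which they close (so a half turn about z gives the same grasp; the last joint's range is limited). The gripper opens to 85 mm and grips with 20 to 120 N. Pads are 22 mm wide; open, the fingers measure 114 mm over their backs; the gripper's body (76 mm by 85 mm) begins 54 mm behind the grasp point. The pads swing forward as they close: fully open they stand 13 mm farther back than shut.
Start: joints at [-1.334, 0.477, 0.022, 1.555, -0.011, 1.109, -0.083], TCP at [0.228, 0.635, 0.231] pointing down, gripper open.
Joint ranges: [-2.96, 2.96], [-0.34, 2.1], [-1.41, 1.46], [0.24, 2.44], [-1.37, 4.51], [0.17, 1.92], [-2.96, 2.96]. Speed limits (rad/s): [2.39, 2.39, 3.14, 3.14, 3.14, 3.14, 3.14].

INTERFACE

Orientations are given as a unit quaternion [w, x, y, z].
In Python, from station import bot gives the robot as it stands.
- The arm moves only by the tool jog_arm, never from a script. Its argument "motion" is a list of rows, each a list of 7 numbers: the turn, a rotation vector about the tool's x, y, z in rad, then the shift along the tool's x, y, z in mm, then the finger opening in mm, from 0 to 85.4. A call has 1 to 10 rows; each row is the pose to reach, as a shift and turn from the pose commanded when the call began, along the tool's axes at that moment; what a row does not reach only later rows make up. A row lasts 1/8 s, in which the tool goes at most 62.5 mm and 10.7 degrees, less where a joint would pass 70% of its speed; a pose out of reach is approached as far as the arm can. A call with a gripper value outside its range is refused whole. The fingers move at their own pace and stop on an object; "grip_force" is the grip in N (left out, the last holds). Time passes only in rows, so rows that repeat a pose let the fingers close. It gives the time, the measured TCP pose, the force, the opening and the grip force at its end, in the units of the state.
- bot.get_obs(): the state, without advancing time (a new reading comes with each control period).
- bot.read_camera(name): name is "side" or "top"; returns a dict with "pixels" (420x560x3 uint8, red, green, blue), "camera_matrix" (3x3 intrinsics, pixels), "distortion" ([k1, k2, p1, p2, k3] as OpenCV has them; the pictures are not rectified), "T" (4x4, takes a point from camera to world coordinates). Camera axes: x right, y down, z forward; pixel columns grow to the right and rows downward; lengths in m; the calibration is good to about 2 mm. A picture is of the moment at which its call begins. There is no depth.
- bot.hand_in(): hands the job in; it is judged then, once.
Trained networks look in a picture, given as the dict that the camera call returned (one of the last four; its "shot" number tells which), for a name from the list of things; names that differ only in an ending like _2 or _b are one class to them, and where a whole thing is asked for, a point or a joint stands for the part that bears it (a point fixed in the world has none). Each returns a list of dicts, best first, with "score" (0 to 1); they miss things now and then, are a little off and sometimes report something else, mostly with a low value. They report only what shows in the picture. A call takes as long as a camera call. They do not tell look-alikes from the thing itself.
- bot.spot_in(thing, picture): "xy" ([column, row] in pixels, amid what is visible of it).
- bot.tip_of(thing, picture): "xy" ([column, row] in pixels: a listed point, or the origin of a listed thing).
The state is a dict: "t": time; "q": joint angles; "joint_vel": joint speeds; "joint_torque": joint torques, N m; "eef_pos": TCP position; "tool_rot": TCP orientation; "contact_force": force on the tool from outside, world axes, zero at the start; "torque": the same for the moment, N m; "gripper_width": opening from 0.0 (shut) to 1.0 (fully open); "grasp_force": force on a finger pad.
Only numpy, scipy, OpenCV 4.12 (cv2) and the standard library are available. Lean on these libraries where they do the work, as an engineer would, in place of code of your own. Each camera call takes 0.05 s, during which the arm holds its last target. There are 200 camera calls.

## Working session

There is one attempt and no reset: what is moved stays moved. The work goes in short steps, Python scripts to look and compute and a tool call to move; the robot and the scene stay as the last step left them, time stands still between calls to the robot, and variables do not carry over. Pictures are saved under pics/ and viewed, at most 14 in all, crops included, and the job is handed in when it is done.

Besides the shell and the picture viewer there is one more tool, called after "Emit:" as name(argument=value, ...) on one line, values as JSON. jog_arm: Moves the arm, as the interface text tells. Its arguments: {"type":"object","properties":{"motion":{"type":"array"},"grip_force":{"type":"number"}},"required":["motion"]}

```bash
mkdir -p pics
python3 - <<'E'
from station import bot
import cv2
o=bot.get_obs()
print({k:o[k] for k in ('t','eef_pos','tool_rot','gripper_width','contact_force')})
for n in('top','side'):
    p=bot.read_camera(n); cv2.imwrite(f'pics/{n}0.png',cv2.resize(p['pixels'][:,:,::-1],(800,600)))
    print(n,p['T'].round(3).tolist(),p['camera_matrix'].round(1).tolist(),p['distortion'])
    for t in ['wire_rack','ledge','tin_wide_round_center','tin_square_center','tin_slim_round_center','tin_oblong_center','board_wide_round','board_square','board_slim_round','board_oblong']:
        print(t,[(([round(float(v)) for v in d['xy']]),round(d['score'],2)) for d in bot.tip_of(t,p)[:3]])
E
```

```text
{'t': 0.0, 'eef_pos': array([0.2279631 , 0.63471176, 0.23032378]), 'tool_rot': array([-1.03898262e-04,  1.71544645e-01,  9.85175919e-01, -9.12711970e-04]), 'gripper_width': 0.9986560796023254, 'contact_force': array([ 0.56916942, -0.74842448,  0.21196081])}
top [[0.004, -0.988, 0.151, 0.369], [-1.0, -0.006, -0.015, 0.009], [0.015, -0.151, -0.988, 1.164], [0.0, 0.0, 0.0, 1.0]] [[494.5, 0.0, 276.3], [0.0, 494.5, 203.0], [0.0, 0.0, 1.0]] [-0.01767928  0.          0.          0.          0.        ]
wire_rack []
ledge [([183, 209], 0.89), ([392, 225], 0.49)]
tin_wide_round_center [([427, 230], 0.61)]
tin_square_center [([319, 221], 0.92)]
tin_slim_round_center [([355, 225], 0.84)]
tin_oblong_center [([236, 258], 0.79), ([191, 282], 0.78), ([321, 221], 0.67)]
board_wide_round [([426, 232], 0.52), ([355, 228], 0.52)]
board_square [([315, 221], 0.58)]
board_slim_round [([350, 222], 0.87)]
board_oblong [([386, 225], 0.49)]
side [[0.989, -0.089, 0.118, 0.418], [-0.147, -0.675, 0.723, -0.703], [0.015, -0.732, -0.681, 0.723], [0.0, 0.0, 0.0, 1.0]] [[396.4, 0.0, 279.3], [0.0, 396.4, 213.8], [0.0, 0.0, 1.0]] [-0.05843855  0.          0.          0.          0.        ]
wire_rack [([290, 306], 0.62)]
ledge [([267, 180], 0.56)]
tin_wide_round_center [([280, 351], 0.74), ([266, 247], 0.55)]
tin_square_center [([266, 248], 0.79)]
tin_slim_round_center []
tin_oblong_center [([229, 208], 0.97), ([279, 308], 0.85), ([340, 185], 0.69)]
board_wide_round [([285, 358], 0.67)]
board_square [([269, 253], 0.5)]
board_slim_round [([272, 288], 0.74)]
board_oblong [([279, 319], 0.71), ([266, 180], 0.71)]
```

View pics/top0.png

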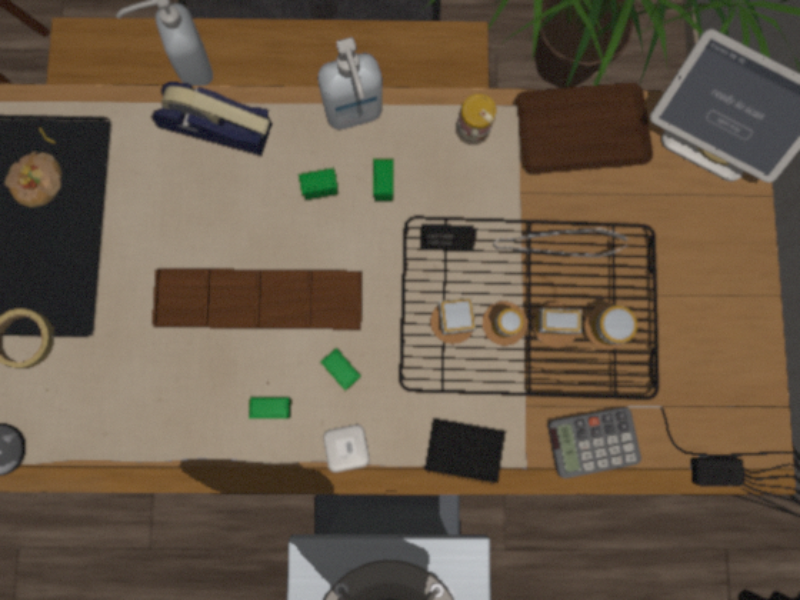

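View pics/side0.png

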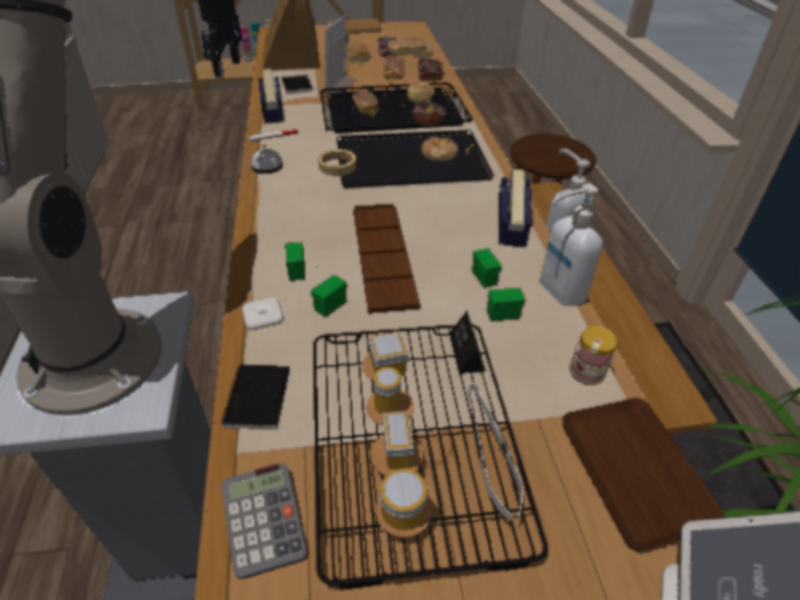

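Top view (560-px coordinates), left to right: square tin (319,221), slim (355,225), oblong (391,225) and wide (432,226) on the rack. The ledge is centred near (181,209). The look-alikes for the oblong are green blocks at (223,128), (268,125), (238,258) and (189,285). The wanted oblong is the yellow one with a pale lid at (391,225).

```bash
cat > h.py <<'E'
import numpy as np, cv2
from station import bot
def topx(p,P):
    T=np.linalg.inv(p['T']); r=cv2.Rodrigues(T[:3,:3])[0]
    return cv2.projectPoints(np.float64(P).reshape(-1,1,3),r,T[:3,3],p['camera_matrix'],p['distortion'])[0][:,0]
def toplane(p,uv,z):
    u=cv2.undistortPoints(np.float64(uv).reshape(-1,1,2),p['camera_matrix'],p['distortion'])[:,0]
    d=np.c_[u,np.ones(len(u))]@p['T'][:3,:3].T; c=p['T'][:3,3]
    return (c+d*((z-c[2])/d[:,2])[:,None])[:,:2]
def rect(p,mask,z):
    """biggest contours -> metric minAreaRect on plane z"""
    out=[]
    for c in cv2.findContours(mask,cv2.RETR_EXTERNAL,cv2.CHAIN_APPROX_NONE)[0]:
        if cv2.contourArea(c)<60: continue
        w=toplane(p,c[:,0],z); out.append((cv2.minAreaRect((w*1000).astype(np.float32)),c[:,0].mean(0)))
    return out
E
python3 - <<'E'
from h import *
p=bot.read_camera('top'); hsv=cv2.cvtColor(p['pixels'],cv2.COLOR_RGB2HSV)
lid=((hsv[:,:,1]<70)&(hsv[:,:,2]>150)).astype(np.uint8); lid[:190]=0; lid[250:]=0; lid[:,:300]=0;lid[:,455:]=0
for r,c in rect(p,lid,.08): print('lid',np.round(c),np.round(r[0]),np.round(r[1]),round(r[2]))
print(hsv[215,[115,150,180,220]], hsv[215,280])
led=((hsv[:,:,2]<115)&(hsv[:,:,1]>110)).astype(np.uint8); led[:180]=0;led[240:]=0;led[:,:95]=0;led[:,270:]=0
for z in(.010,.018):
  for r,c in rect(p,led,z): print('ledge',z,np.round(c),np.round(r[0],1),np.round(r[1],1),round(r[2],2))
v=np.hstack([cv2.resize(p['pixels'][145:285,275:465],None,fx=4,fy=4)])
m=cv2.resize(p['pixels'][180:240,95:265],(760,268)); 
cv2.imwrite('pics/c1.png',cv2.vconcat([cv2.resize(v,(760,560)) ])[:,:,::-1])
s=bot.read_camera('side'); hs=cv2.cvtColor(s['pixels'],cv2.COLOR_RGB2HSV)
lid=((hs[:,:,1]<70)&(hs[:,:,2]>150)).astype(np.uint8); lid[:225]=0; lid[375:]=0; lid[:,:250]=0;lid[:,310:]=0
for r,c in rect(s,lid,.08): print('slid',np.round(c),np.round(r[0]),np.round(r[1]),round(r[2]))
led=((hs[:,:,2]<115)&(hs[:,:,1]>110)).astype(np.uint8); led[:135]=0;led[222:]=0;led[:,:240]=0;led[:,300:]=0
for r,c in rect(s,led,.010): print('sledge',np.round(c),np.round(r[0],1),np.round(r[1],1),round(r[2],2))
cv2.imwrite('pics/c2.png',cv2.resize(s['pixels'][220:420,200:400],(600,600))[:,:,::-1])
E
```

```text
lid [338. 247.] [ 438. -144.] [117.  11.] 88
lid [334. 240.] [ 455. -135.] [59. 10.] 88
lid [393. 224.] [ 490. -265.] [49. 24.] 87
lid [357. 224.] [ 488. -185.] [27. 29.] 89
lid [433. 227.] [ 484. -354.] [44. 47.] 25
lid [320. 220.] [ 497. -104.] [40. 39.] 5
lid [345. 209.] [ 522. -159.] [89. 10.] 88
lid [339. 202.] [ 539. -145.] [114.  11.] 88
lid [339. 194.] [ 556. -147.] [112.  11.] 88
[[ 12 142  79]
 [ 11 148  81]
 [ 10 151  76]
 [ 13 154  83]] [ 18  55 134]
ledge 0.01 [180. 209.] [530.4 218.7] [339.9  96.5] 89.77
ledge 0.018 [180. 209.] [529.3 217.3] [337.5  95.8] 89.77
slid [282. 342.] [ 486. -352.] [47. 46.] 8
slid [278. 300.] [ 491. -263.] [49. 23.] 86
slid [256. 272.] [ 456. -188.] [58. 11.] 88
slid [271. 264.] [ 489. -170.] [27. 29.] 30
slid [297. 275.] [ 538. -206.] [117.  11.] 88
slid [289. 276.] [ 522. -206.] [119.  11.] 89
slid [305. 274.] [ 554. -207.] [120.  11.] 89
slid [271. 241.] [ 498. -104.] [39. 42.] 7
slid [278. 227.] [524. -66.] [ 19. 136.] 85
sledge [269. 182.] [531.3 217.1] [347.   94.3] 89.79
```

View pics/c1.png

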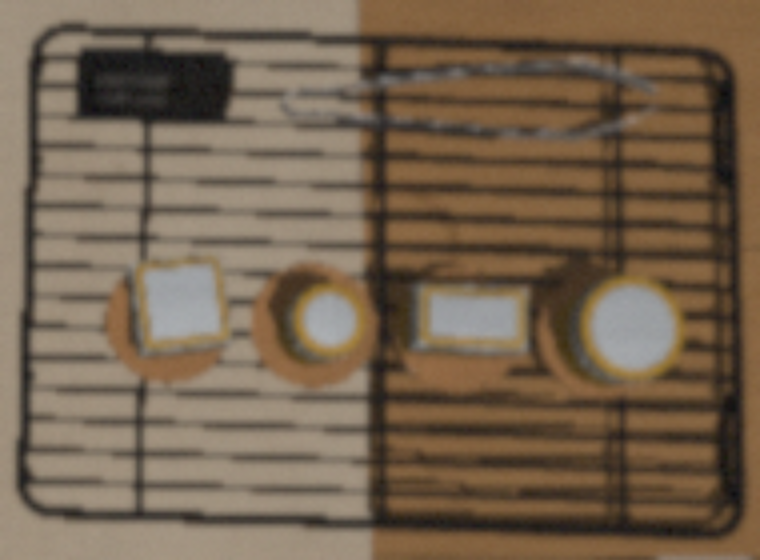

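View pics/c2.png

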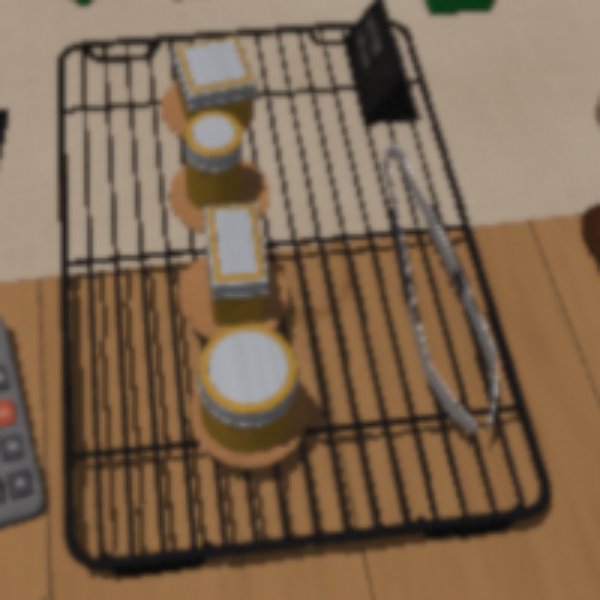

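The tins and boards match the description, and the green blocks stay untouched. The square tin's lid is at about (0.497,-0.104), and both cameras agree. I'm now moving to above the square tin.

Emit:
jog_arm(motion=[[0,0,1.12,-258,-210,0,85],[0,0,1.12,-258,-210,0,85],[0,0,1.12,-258,-210,0,85],[0,0,1.12,-258,-210,0,85],[0,0,1.12,-258,-210,0,85],[0,0,1.12,-503,-604,81,85],[0,0,1.12,-503,-604,81,85],[0,0,1.12,-503,-604,81,85],[0,0,1.12,-503,-604,81,85],[0,0,1.12,-503,-604,81,85]], grip_force=40)

```text
t: 2.45
eef_pos: [0.4588, 0.0656, 0.1798]
tool_rot: [0.0, 0.668, 0.744, 0.001]
contact_force: [1.8, 0.9, -1.2]
gripper_width: 0.996
grasp_force: 0.0
```

```bash
cat >> h.py <<'E'
from scipy.spatial.transform import Rotation as Ro
def go(*targets):
    """targets: (x,y,z[mm], yaw_deg of tool y axis): shift/turn from the pose now"""
    o=bot.get_obs(); q=o['tool_rot']; R=Ro.from_quat([q[1],q[2],q[3],q[0]])
    print('t',round(o['t'],2),'pos',(o['eef_pos']*1000).round(1),'f',o['contact_force'].round(1),'w',round(o['gripper_width']*85.4,1),'g',round(o['grasp_force'],1) if np.ndim(o['grasp_force'])==0 else o['grasp_force'])
    for x,y,z,a in targets:
        a=np.radians(a); c,s=np.cos(a),np.sin(a)
        G=Ro.from_matrix(np.array([[-s*-1,c,0],[0,0,0],[0,0,0]]) if 0 else np.column_stack([[-s,c,0],[c,s,0],[0,0,-1]]))
        print((R.inv()*G).as_rotvec().round(3), R.inv().apply(np.array([x,y,z])-o['eef_pos']*1000).round(1))
E
python3 -c "
from h import *
go((497,-104,150,6),(497,-104,38,6))"
```

```text
t 2.45 pos [458.8  65.6 179.8] f [ 1.8  0.9 -1.2] w 85.1 g 0.0
[ 0.001 -0.001  0.002] [-172.7   19.9   29.7]
[ 0.001 -0.001  0.002] [-172.8   19.7  141.7]
```

Emit:
jog_arm(motion=[[0,0,0,-173,20,30,85],[0,0,0,-173,20,30,85],[0,0,0,-173,20,30,85],[0,0,0,-173,20,30,85],[0,0,0,-173,20,30,85]])

```text
t: 3.08
eef_pos: [0.4965, -0.1022, 0.1496]
tool_rot: [-0.0, 0.669, 0.744, 0.0]
contact_force: [0.9, 1.1, 0.5]
gripper_width: 0.995
grasp_force: 0.0
```

```bash
python3 -c "
from h import *
go((497,-104,38,6))
for n in('top','side'):
  p=bot.read_camera(n); u=topx(p,[(.497,-.104,.1)])[0].astype(int); cv2.imwrite('pics/a%s.png'%n,cv2.resize(p['pixels'][max(0,u[1]-60):u[1]+60,u[0]-60:u[0]+60],(480,480))[:,:,::-1])
"; python3 -c "
import cv2
cv2.imwrite('pics/a.png',cv2.resize(cv2.hconcat([cv2.imread('pics/atop.png'),cv2.imread('pics/aside.png')]),(800,400)))"
```

```text
t 3.08 pos [ 496.5 -102.2  149.6] f [0.9 1.1 0.5] w 85.0 g 0.0
[-0.    -0.001  0.001] [ -2.    0.4 111.6]
```

View pics/a.png

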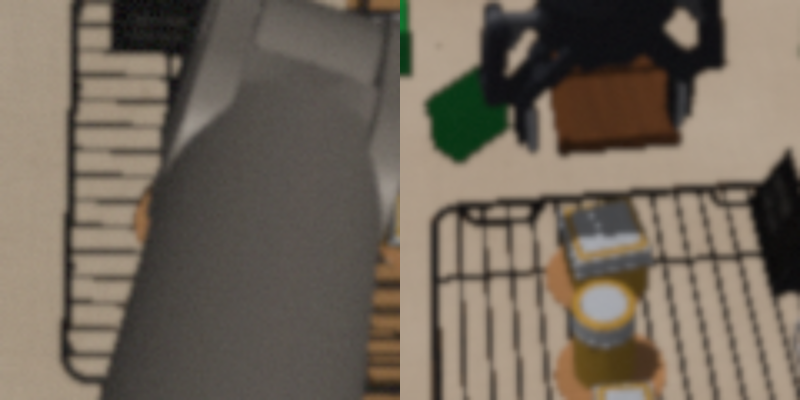

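The hand is lined up over the square tin, with the fingers at its front and back. I'll go down and grip.

Emit:
jog_arm(motion=[[0,0,0,0,0,50,85],[0,0,0,0,0,90,85],[0,0,0,0,0,111,85],[0,0,0,0,0,111,85],[0,0,0,0,0,111,30],[0,0,0,0,0,111,30],[0,0,0,0,0,111,30],[0,0,0,0,0,111,30]], grip_force=40)

```text
t: 4.18
eef_pos: [0.4976, -0.1023, 0.0399]
tool_rot: [0.001, 0.669, 0.744, 0.001]
contact_force: [-1.3, 1.3, 6.5]
gripper_width: 0.583
grasp_force: 41.4
```

Emit:
jog_arm(motion=[[0,0,0,0,0,-30,30],[0,0,0,0,0,-90,30],[0,0,0.05,50,14,-90,30],[0,0,0.105,100,28,-90,30],[0,0,0.105,150,42,-90,30],[0,0,0.105,190,53,-90,30],[0,0,0.105,190,53,-60,30],[0,0,0.105,190,53,-60,30],[0,0,0.105,190,53,-60,30]])

```text
t: 5.3
eef_pos: [0.5294, 0.091, 0.0995]
tool_rot: [0.0, 0.707, 0.707, 0.0]
contact_force: [-0.2, -0.1, -1.3]
gripper_width: 0.587
grasp_force: 41.9
```

```bash
python3 -c "
from h import *
go((530.5,93,21,0))
p=bot.read_camera('side'); u=topx(p,[(.53,.15,.05)])[0].astype(int); cv2.imwrite('pics/b.png',cv2.resize(p['pixels'][u[1]-90:u[1]+90,u[0]-90:u[0]+90],(600,600))[:,:,::-1])"
```

```text
t 5.3 pos [529.4  91.   99.5] f [-0.2 -0.1 -1.3] w 50.1 g 41.9
[ 0.001  0.    -0.001] [ 2.   1.  78.5]
```

View pics/b.png

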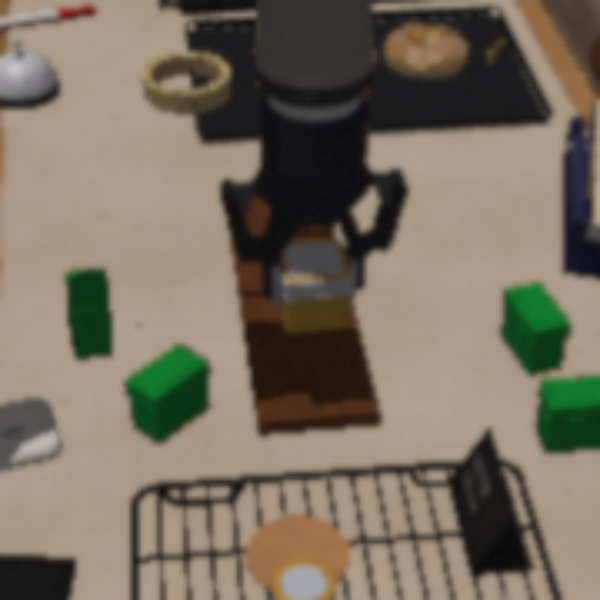

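Emit:
jog_arm(motion=[[0,0,0,2,1,40,30],[0,0,0,2,1,65,30],[0,0,0,2,1,74,30],[0,0,0,2,1,77,30],[0,0,0,2,1,78,30],[0,0,0,2,1,78,30]])

```text
t: 6.1
eef_pos: [0.5307, 0.094, 0.0214]
tool_rot: [0.0, 0.707, 0.707, 0.001]
contact_force: [0.5, 0.4, -1.3]
gripper_width: 0.586
grasp_force: 41.9
```

Emit:
jog_arm(motion=[[0,0,0,-1,0,0.5,30],[0,0,0,-1,0,1,30],[0,0,0,-1,0,1.5,30],[0,0,0,-1,0,1.5,30]])

```text
t: 6.6
eef_pos: [0.5307, 0.0937, 0.0209]
tool_rot: [-0.0, 0.707, 0.708, 0.001]
contact_force: [-5.0, 1.9, 19.2]
gripper_width: 0.582
grasp_force: 43.7
```

Emit:
jog_arm(motion=[[0,0,0,0,0,-0.5,60],[0,0,0,0,0,-0.5,85],[0,0,0,0,0,-0.5,85],[0,0,0,0,0,-60,85],[0,0,0,0,0,-120,85],[0,0,0,-60,-10,-130,85],[0,0,0,-120,-20,-130,85],[0,0,0,-180,-30,-130,85],[0,0,0,-240,-40,-130,85],[0,0,0,-276,-45,-130,85]])

```text
t: 7.85
eef_pos: [0.4841, -0.1865, 0.1492]
tool_rot: [0.0, 0.708, 0.706, -0.0]
contact_force: [0.4, 0.7, -0.9]
gripper_width: 0.999
grasp_force: 0.0
```

```bash
python3 -c "
from h import *
go((486,-182,41,0))
for n in ('side','top'):
  p=bot.read_camera(n)
  for t in ('tin_square_center','tin_slim_round_center'):
    print(n,t,[(toplane(p,d['xy'],z).round(3),round(d['score'],2)) for d in bot.tip_of(t,p)[:2] for z in ((.035,) if 'sq' in t else (.062,))])
  h=cv2.cvtColor(p['pixels'],cv2.COLOR_RGB2HSV); lid=((h[:,:,1]<70)&(h[:,:,2]>150)).astype(np.uint8); u=topx(p,[(.53,.0915,.06)])[0].astype(int); m=0*lid; m[u[1]-20:u[1]+20,u[0]-22:u[0]+22]=1
  for r,c in rect(p,lid*m,.06): print(n,np.round(r[0]),np.round(r[1]),round(r[2]))
"
```

```text
t 7.85 pos [ 484.1 -186.5  149.2] f [ 0.4  0.7 -0.9] w 85.3 g 0.0
[ 0.     0.001 -0.003] [  4.6   1.9 108.2]
side tin_square_center []
side tin_slim_round_center [(array([[ 0.486, -0.185]]), 0.7)]
top tin_square_center [(array([[0.534, 0.09 ]]), 0.88)]
top tin_slim_round_center [(array([[ 0.473, -0.183]]), 0.78)]
top [532.  92.] [39. 38.] 1
```

Emit:
jog_arm(motion=[[0,0,0,0,0,40,85],[0,0,0,0,0,80,85],[0,0,0,0,0,108,85],[0,0,0,0,0,108,85],[0,0,0,0,0,108,20],[0,0,0,0,0,108,20],[0,0,0,0,0,108,20],[0,0,0,0,0,108,20],[0,0,0,0,0,108,20]])

```text
t: 9.28
eef_pos: [0.4862, -0.1831, 0.0424]
tool_rot: [0.001, 0.707, 0.708, 0.001]
contact_force: [-1.0, 0.7, 6.3]
gripper_width: 0.454
grasp_force: 39.6
```

Emit:
jog_arm(motion=[[0,0,0,0,0,-30,20],[0,0,0,0,0,-90,20],[0,0,0,60,8,-95,20],[0,0,0,120,16,-95,20],[0,0,0,180,24,-95,20],[0,0,0,240,32,-95,20],[0,0,0,300,38,-95,20],[0,0,0,340,44,-95,20],[0,0,0,358,44,-80,20],[0,0,0,358,44,-70,20]])

```text
t: 10.52
eef_pos: [0.5283, 0.1753, 0.11]
tool_rot: [-0.0, 0.706, 0.708, -0.001]
contact_force: [-0.1, -0.2, -1.1]
gripper_width: 0.46
grasp_force: 40.6
```

Emit:
jog_arm(motion=[[0,0,0,0,0,0,20],[0,0,0,0,0,0,20]])

```text
t: 10.78
eef_pos: [0.5293, 0.1727, 0.1113]
tool_rot: [0.0, 0.708, 0.706, -0.0]
contact_force: [-0.1, -0.9, -0.5]
gripper_width: 0.46
grasp_force: 40.6
```

```bash
python3 -c "
from h import *
go((530.5,175,23.4,0))"
```

```text
t 10.78 pos [529.3 172.7 111.3] f [-0.1 -0.9 -0.5] w 39.3 g 40.6
[-0.     0.001 -0.002] [ 2.4  1.2 87.9]
```

Emit:
jog_arm(motion=[[0,0,0,1.5,1,40,20],[0,0,0,1.5,1,70,20],[0,0,0,1.5,1,82,20],[0,0,0,1.5,1,86,20],[0,0,0,1.5,1,87,20],[0,0,0,1.5,1,87,20]])

```text
t: 11.52
eef_pos: [0.5307, 0.1766, 0.025]
tool_rot: [0.0, 0.707, 0.707, 0.001]
contact_force: [0.4, 0.9, -0.3]
gripper_width: 0.457
grasp_force: 40.6
```

Emit:
jog_arm(motion=[[0,0,0,-0.5,0,0.5,20],[0,0,0,-0.5,0,1,20],[0,0,0,-0.5,0,1.5,20],[0,0,0,-0.5,0,1.5,20]])

```text
t: 12.02
eef_pos: [0.5303, 0.176, 0.0234]
tool_rot: [-0.0, 0.707, 0.707, 0.0]
contact_force: [-3.2, -0.5, 8.3]
gripper_width: 0.459
grasp_force: 41.4
```

Emit:
jog_arm(motion=[[0,0,0,0,0,-0.3,60],[0,0,0,0,0,-0.3,85],[0,0,0,0,0,-0.3,85],[0,0,0,0,0,-60,85],[0,0,0,0,0,-115,85],[0,0,0.06,-60,-6,-127,85],[0,0,0.06,-120,-12,-127,85],[0,0,0.06,-180,-18,-127,85],[0,0,0.06,-240,-24,-127,85],[0,0,0.06,-300,-30,-127,85]])

```text
t: 13.28
eef_pos: [0.5, -0.1258, 0.1498]
tool_rot: [0.0, 0.728, 0.686, 0.0]
contact_force: [1.9, 0.7, -0.7]
gripper_width: 0.997
grasp_force: 0.0
```

```bash
python3 -c "
from h import *
go((490,-264,150,-3.5))
p=bot.read_camera('top')
h=cv2.cvtColor(p['pixels'],cv2.COLOR_RGB2HSV); lid=((h[:,:,1]<70)&(h[:,:,2]>150)).astype(np.uint8); 
for y,z in((.0915,.06),(.1755,.076)):
  u=topx(p,[(.53,y,z)])[0].astype(int); m=0*lid; m[u[1]-20:u[1]+20,u[0]-22:u[0]+22]=1
  for r,c in rect(p,lid*m,z): print(np.round(r[0]),np.round(r[1]),round(r[2]))
for z,y,x in ((.083,-.264,.49),(.083,-.353,.485)):
  u=topx(p,[(x,y,z)])[0].astype(int); m=0*lid; m[u[1]-20:u[1]+20,u[0]-25:u[0]+25]=1
  for r,c in rect(p,lid*m,z): print(np.round(r[0]),np.round(r[1]),round(r[2]))
"
```

```text
t 13.28 pos [ 500.  -125.8  149.8] f [ 1.9  0.7 -0.7] w 85.2 g 0.0
[ 0.    -0.     0.002] [-138.5   -1.9   -0.3]
[532.  92.] [39. 38.] 1
[530. 176.] [27. 27.] 2
[574. 178.] [ 7. 96.] 0
[ 489. -272.] [22. 34.] 0
[ 484. -353.] [45. 47.] 88
```

Emit:
jog_arm(motion=[[0,0,0,-60,-1,0,85],[0,0,0,-110,-2,0,85],[0,0,0,-138,-2,0,85],[0,0,0,-138,-2,0,85],[0,0,0,-138,-2,0,85]])

```text
t: 13.95
eef_pos: [0.4903, -0.2606, 0.1493]
tool_rot: [-0.0, 0.727, 0.686, 0.0]
contact_force: [0.4, 0.7, -0.3]
gripper_width: 0.997
grasp_force: 0.0
```

```bash
python3 -c "
from h import *
go((490,-264,39,-3.5))"
```

```text
t 13.95 pos [ 490.3 -260.6  149.3] f [ 0.4  0.7 -0.3] w 85.1 g 0.0
[-0.001 -0.001  0.003] [-3.500e+00 -1.000e-01  1.103e+02]
```

Emit:
jog_arm(motion=[[0,0,0,-3,0,40,85],[0,0,0,-3,0,80,85],[0,0,0,-3,0,109,85],[0,0,0,-3,0,109,85],[0,0,0,-3,0,109,20],[0,0,0,-3,0,109,20],[0,0,0,-3,0,109,20],[0,0,0,-3,0,109,20],[0,0,0,-3,0,109,20]])

```text
t: 15.08
eef_pos: [0.4908, -0.2649, 0.0417]
tool_rot: [0.001, 0.728, 0.686, 0.001]
contact_force: [-0.9, 1.9, 6.3]
gripper_width: 0.39
grasp_force: 40.7
```

Emit:
jog_arm(motion=[[0,0,0,0,0,-30,20],[0,0,0,0,0,-90,20],[0,0,-0.06,60,1,-95,20],[0,0,-0.06,120,2,-95,20],[0,0,-0.06,180,3,-95,20],[0,0,-0.06,240,4,-95,20],[0,0,-0.06,300,5,-95,20],[0,0,-0.06,360,6,-95,20],[0,0,-0.06,420,7,-95,20],[0,0,-0.06,460,8,-95,20]])

```text
t: 16.32
eef_pos: [0.5248, 0.1976, 0.1359]
tool_rot: [-0.0, 0.706, 0.709, 0.001]
contact_force: [-0.2, -0.4, -1.2]
gripper_width: 0.391
grasp_force: 40.4
```

```bash
python3 -c "
from h import *
go((530.5,259,110,0))"
```

```text
t 16.32 pos [524.8 197.6 135.9] f [-0.2 -0.4 -1.2] w 33.4 g 40.4
[ 0.    -0.001  0.004] [61.4  6.  26. ]
```

Emit:
jog_arm(motion=[[0,0,0,40,3,0,20],[0,0,0,63,5,26,20],[0,0,0,63,5,26,20],[0,0,0,63,5,26,20]])

```text
t: 16.82
eef_pos: [0.5303, 0.2556, 0.1101]
tool_rot: [0.0, 0.707, 0.707, -0.0]
contact_force: [0.8, -0.8, -1.1]
gripper_width: 0.392
grasp_force: 40.3
```

```bash
python3 -c "
from h import *
go((530.5,259,22.7,0))"
```

```text
t 16.82 pos [530.3 255.6 110.1] f [ 0.8 -0.8 -1.1] w 33.5 g 40.3
[ 0.     0.001 -0.   ] [ 3.5  0.2 87.4]
```

Emit:
jog_arm(motion=[[0,0,0,2.5,0,40,20],[0,0,0,2.5,0,70,20],[0,0,0,2.5,0,82,20],[0,0,0,2.5,0,85.5,20],[0,0,0,2.5,0,86.5,20],[0,0,0,2.5,0,87,20],[0,0,0,2.5,0,87,20]])

```text
t: 17.7
eef_pos: [0.5304, 0.2597, 0.0232]
tool_rot: [0.0, 0.707, 0.707, 0.001]
contact_force: [-0.1, 0.3, -0.7]
gripper_width: 0.388
grasp_force: 40.4
```

Emit:
jog_arm(motion=[[0,0,0,-0.5,0,0.5,20],[0,0,0,-0.5,0,1,20],[0,0,0,-0.5,0,1.2,20],[0,0,0,-0.5,0,1.2,20]])

```text
t: 18.2
eef_pos: [0.5304, 0.2596, 0.0228]
tool_rot: [-0.0, 0.707, 0.708, 0.001]
contact_force: [-3.9, -0.5, 11.3]
gripper_width: 0.397
grasp_force: 41.9
```

Emit:
jog_arm(motion=[[0,0,0,0,0,-0.3,60],[0,0,0,0,0,-0.3,85],[0,0,0,0,0,-0.3,85],[0,0,0,0,0,-60,85],[0,0,0,0,0,-115,85],[0,0,0,-60,-5,-127,85],[0,0,0,-120,-9,-127,85],[0,0,0,-180,-14,-127,85],[0,0,0,-240,-18,-127,85],[0,0,0,-300,-23,-127,85]])

```text
t: 19.45
eef_pos: [0.5071, -0.0429, 0.1486]
tool_rot: [0.0, 0.707, 0.708, 0.0]
contact_force: [1.3, 0.1, -0.2]
gripper_width: 0.994
grasp_force: 0.0
```

Emit:
jog_arm(motion=[[0,0,0,-60,-5,0,85],[0,0,0,-120,-9,0,85],[0,0,0,-180,-14,0,85],[0,0,0,-240,-18,0,85],[0,0,0,-290,-22,0,85],[0,0,0,-312,-23,0,85],[0,0,0,-312,-23,0,85],[0,0,0,-312,-23,0,85]])

```text
t: 20.45
eef_pos: [0.4849, -0.3518, 0.148]
tool_rot: [-0.001, 0.706, 0.708, 0.0]
contact_force: [0.3, -1.0, 0.4]
gripper_width: 0.996
grasp_force: 0.0
```

```bash
python3 -c "
from h import *
go((484.5,-353,39,0))
p=bot.read_camera('top')
h=cv2.cvtColor(p['pixels'],cv2.COLOR_RGB2HSV); lid=((h[:,:,1]<70)&(h[:,:,2]>150)).astype(np.uint8); 
for y,z in((.0915,.06),(.1755,.076),(.2595,.064)):
  u=topx(p,[(.53,y,z)])[0].astype(int); m=0*lid; m[u[1]-20:u[1]+20,u[0]-22:u[0]+22]=1
  for r,c in rect(p,lid*m,z): print(np.round(r[0]),np.round(r[1]),round(r[2]))
p=bot.read_camera('side')
h=cv2.cvtColor(p['pixels'],cv2.COLOR_RGB2HSV); lid=((h[:,:,1]<70)&(h[:,:,2]>150)).astype(np.uint8)
u=topx(p,[(.4845,-.353,.083)])[0].astype(int); m=0*lid; m[u[1]-25:u[1]+30,u[0]-30:u[0]+30]=1
for r,c in rect(p,lid*m,.083): print(np.round(r[0]),np.round(r[1]),round(r[2]))
"
```

```text
t 20.45 pos [ 484.9 -351.8  148. ] f [ 0.3 -1.   0.4] w 85.0 g 0.0
[-0.    -0.001  0.002] [ -1.3  -0.3 109. ]
[532.  92.] [39. 38.] 1
[531. 176.] [27. 27.] 46
[574. 178.] [ 7. 96.] 0
[531. 259.] [23. 47.] 0
[ 482. -367.] [18. 42.] 78
```

Emit:
jog_arm(motion=[[0,0,0,-1,0,40,85],[0,0,0,-1,0,80,85],[0,0,0,-1,0,108,85],[0,0,0,-1,0,108,85],[0,0,0,-1,0,108,40],[0,0,0,-1,0,108,40],[0,0,0,-1,0,108,40],[0,0,0,-1,0,108,40]])

```text
t: 21.55
eef_pos: [0.4857, -0.3546, 0.0422]
tool_rot: [0.001, 0.707, 0.708, 0.001]
contact_force: [0.4, 1.8, 7.2]
gripper_width: 0.673
grasp_force: 43.1
```

Emit:
jog_arm(motion=[[0,0,0,0,0,-30,40],[0,0,0,0,0,-90,40],[0,0,0,60,4,-95,40],[0,0,0,120,8,-95,40],[0,0,0,180,12,-95,40],[0,0,0,240,16,-95,40],[0,0,0,300,20,-95,40],[0,0,0,360,24,-95,40],[0,0,0,420,28,-95,40],[0,0,0,460,30,-95,40]])

```text
t: 22.8
eef_pos: [0.5142, 0.1096, 0.1361]
tool_rot: [-0.0, 0.706, 0.709, 0.001]
contact_force: [0.6, -0.1, -1.0]
gripper_width: 0.67
grasp_force: 43.3
```

Emit:
jog_arm(motion=[[0,0,0,50,4,0,40],[0,0,0,110,8,0,40],[0,0,0,170,12,0,40],[0,0,0,215,15,0,40],[0,0,0,237,15,25,40],[0,0,0,237,15,25,40],[0,0,0,237,15,25,40]])

```text
t: 23.68
eef_pos: [0.5296, 0.3415, 0.1112]
tool_rot: [0.0, 0.707, 0.707, 0.0]
contact_force: [0.4, 0.2, -1.3]
gripper_width: 0.672
grasp_force: 43.3
```

```bash
python3 -c "
from h import *
go((530.5,342.5,23.2,0))"
```

```text
t 23.68 pos [529.6 341.5 111.2] f [ 0.4  0.2 -1.3] w 57.4 g 43.3
[ 0.001  0.001 -0.001] [ 1.1  0.9 88. ]
```

Emit:
jog_arm(motion=[[0,0,0,1,1,40,40],[0,0,0,1,1,70,40],[0,0,0,1,1,82,40],[0,0,0,1,1,85.5,40],[0,0,0,1,1,86.5,40],[0,0,0,1,1,87,40],[0,0,0,1,1,87,40]])

```text
t: 24.55
eef_pos: [0.5303, 0.3443, 0.0241]
tool_rot: [0.0, 0.707, 0.707, 0.001]
contact_force: [-0.7, -1.0, -1.0]
gripper_width: 0.673
grasp_force: 43.3
```

Emit:
jog_arm(motion=[[0,0,0,-1,0,0.5,40],[0,0,0,-1,0,1,40],[0,0,0,-1,0,1.5,40],[0,0,0,-1,0,1.5,40]])

```text
t: 25.05
eef_pos: [0.5301, 0.3433, 0.0232]
tool_rot: [-0.0, 0.707, 0.707, 0.0]
contact_force: [-4.0, -1.6, 10.2]
gripper_width: 0.671
grasp_force: 44.4
```

Emit:
jog_arm(motion=[[0,0,0,0,0,-0.3,70],[0,0,0,0,0,-0.3,85],[0,0,0,0,0,-0.3,85],[0,0,0,0,0,-50,85],[0,0,0,0,0,-110,85],[0,0,0,40,-20,-160,85],[0,0,0,90,-50,-180,85],[0,0,0,140,-90,-180,85],[0,0,0,180,-120,-180,85],[0,0,0,220,-140,-180,85]])

```text
t: 26.3
eef_pos: [0.3872, 0.5649, 0.2018]
tool_rot: [-0.0, 0.706, 0.708, -0.0]
contact_force: [1.2, 0.0, -0.5]
gripper_width: 0.994
grasp_force: 0.0
```

```bash
python3 -c "
from h import *
go()
p=bot.read_camera('top')
h=cv2.cvtColor(p['pixels'],cv2.COLOR_RGB2HSV); lid=((h[:,:,1]<70)&(h[:,:,2]>150)).astype(np.uint8); 
for y,z in((.0915,.06),(.1755,.076),(.2595,.064),(.3435,.064)):
  u=topx(p,[(.53,y,z)])[0].astype(int); m=0*lid; m[u[1]-20:u[1]+20,u[0]-22:u[0]+22]=1
  for r,c in rect(p,lid*m,z): print(np.round(r[0]),np.round(r[1]),round(r[2]))
s=bot.read_camera('side')
cv2.imwrite('pics/f.png',cv2.vconcat([cv2.resize(p['pixels'][170:250,80:280],(750,300)),cv2.resize(s['pixels'][120:232,180:460],(750,300))])[:,:,::-1])
"
```

```text
t 26.3 pos [387.2 564.9 201.8] f [ 1.2  0.  -0.5] w 84.9 g 0.0
[532.  91.] [39. 38.] 0
[529. 176.] [25. 27.] 0
[574. 178.] [ 7. 96.] 0
[531. 259.] [23. 47.] 0
[529. 342.] [43. 43.] 3
[532. 349.] [88. 97.] 0
```

View pics/f.png

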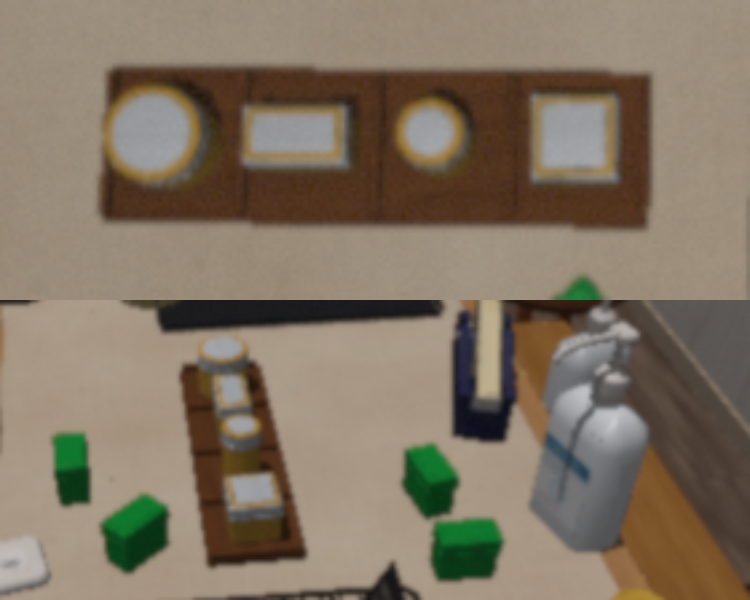

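Left to right, the ledge now holds the wide, oblong, slim and square tins, upright and centred to within about 2 mm. The green blocks haven't moved.

```bash
python3 -c "
from station import bot
print(bot.hand_in())"
```

```text
the job is handed in; nothing more can be done
None
```

The job is handed in at about 26 s: all four tins stand upright in reverse order on the ledge (left to right: wide round, oblong, slim round, square), each within about 2 mm of its bay centre.

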